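Tin on the scale, bin lid held open

TASK

Get things ready for me to weigh out wrapped sweets: first stand the fallen tin upright, mouth up, in the middle of the scale's pan and let go of it, with the bin still shut. Then lift the bin's hinged lid and hold it open at 60 degrees from closed, finishing while you are still holding it there (it falls shut if you let go). Leave the other goods on the counter where they stand.

Things in the scene. Friction and masses are not known exactly. Their poses are not given: they have to be found in the camera images.
- tin: Plain aluminium tin, open at one end, square in section: 50 x 50 mm outside and 120 mm long, 3 mm walls, paper labels, about 150 g. It starts lying on one of its flat sides on the counter. Origin at its centre (60 mm from either end); its z axis runs along its length from the closed bottom to the open mouth (straight up when it stands properly); x and y are square to its sides.
- pan (a point): Centre of the top of the scale's square steel pan, 48 mm above the counter. The pan is 160 x 160 mm and 5 mm thick, on a grey scale body 180 x 180 mm, fixed to the counter; x and y are along its edges, z up. The pan does not give.
- bin: Plywood bin, 220 mm deep (its x) by 260 mm wide (its y) by 110 mm high, fixed to the counter, with wrapped sweets inside. Origin at the centre of its underside; -x is its front, towards the robot's side; z up. A wooden lid closes it.
- lid (a joint): Angle of the bin's lid in rad: 0 closed, growing as it opens upward about its hinge (1.047 is 60 degrees; stop at 1.9). The lid is 220 x 260 x 8 mm, about 400 g, free-moving: below about 86 degrees it falls shut when released. It starts closed.
- lid_hinge (a point): Middle of the hinge line, on the bin's far (+x) top rim, 110.5 mm above the counter; the hinge runs along the bin's y. Axes turn with the lid and equal the bin's when closed.
- lid_handle (a point): Middle of the lid's handle: a round steel bar 11 mm thick and 100 mm long, parallel to the bin's y, 35 mm off the lid's top on two end posts (85 mm apart), 30 mm behind the lid's front edge. With the lid closed it lies 190 mm towards bin -x of the hinge line and 43 mm above it. Pinched from above, the bar turns in the fingers as the lid swings. Axes turn with the lid, z square to its face.
- honey: Bystander: low amber jar with a brass lid, 60 mm across and 55 mm high; leave it alone. Origin at the centre of its underside.
- fishcan: Bystander: flat can, 64 mm across and 45 mm high; leave it alone. Origin at the centre of its underside.
- jam: Bystander: green jar with a white lid, 66 mm across and 85 mm high; leave it alone. Origin at the centre of its underside.
- beans: Bystander: can, 72 mm across and 100 mm high; leave it alone. Origin at the centre of its underside.
- oil: Bystander: green bottle, 64 mm across and 200 mm high; leave it alone. Origin at the centre of its underside.
- vinegar: Bystander: amber bottle, 56 mm across and 190 mm high; leave it alone. Origin at the centre of its underside.

How it is judged:
By the outcome, as a careful person would: the job done as asked, in the order asked, and still so for the second after the job is handed in, while the arm keeps its last pose, push and grip.
It also fails if it takes over 59 s, if anything falls off the work surface, if the arm or the gripper's body presses on something with over 40 N, if the wrist force passes 120 N, or if a joint passes its speed limit or range.

ROBOT

A 7-joint arm with a two-finger parallel gripper is mounted at the origin on the work surface. World frame = base frame: x ahead of the robot, y to its left, z up, the work surface at z = 0. Lengths are in m, angles in rad, forces in N, time in s.
With the tool pointing down it reaches from about 0.425 to 0.95 m from the base axis. Payload 4.7 kg.
Tool frame: the origin (TCP) lies midway between the tips of the shut fingers; the grasp point (between the pads) lies 19 mm behind it; z points along the fingers, y is the line along which they close (so a half turn about z gives the same grasp; the last joint's range is limited). The gripper opens to 87 mm and grips with 3 to 60 N. Pads are 19 mm wide; open, the fingers measure 117 mm over their backs; the gripper's body (75 mm by 190 mm) begins 51 mm behind the grasp point.
Start: joints at [-1.321, 0.469, -0.049, 1.532, 0.024, 1.141, -0.082], TCP at [0.186, 0.649, 0.223] pointing down, gripper open.
Joint ranges: [-2.59, 2.59], [-0.33, 1.99], [-1.39, 1.29], [0.1, 2.45], [-1.04, 4.18], [0.21, 1.99], [-2.66, 2.66]. Speed limits (rad/s): [2.57, 2.57, 3.14, 3.14, 3.14, 3.14, 3.14].

INTERFACE

Orientations are given as a unit quaternion [w, x, y, z].
In Python, from cell import * gives the robot as it stands. Calls block until the motion is done:
- move_pose(position, orientation): joint-space move of the TCP to a pose.
- movel(position, rotation=None, v=0.15): straight line of the TCP; rotation=None keeps the orientation; v is the mean speed in m/s.
- goto_joints(angles): joint-space move.
- gripper_to(opening, f_grip=None): finger opening in m; f_grip is the grip in N (None keeps the last); returns when the fingers have stopped.
- dwell(seconds).
- ik(position, orientation): joint angles nearest the present ones, or None.
- read_state(): the state.
- snapshot(name): name is "side" or "top" or "wrist"; returns (picture, depth): 384x512x3 uint8, blue, green, red; 384x512 float32, m along the optical axis (not along the pixel's ray), 0 where there is no reading.
- calibration(name): a dict with "mtx" (3x3 intrinsics, pixels), "k1" (the pictures are not rectified: a ray, as slopes to the right and down, at radius r is drawn at 1 + k1 r^2 times it, then the intrinsics apply), "R" (3x3) and "t" (3): a world point X has camera coordinates R X + t; the wrist camera has in their place "tool_from_camera" (4x4, takes a point from camera to tool coordinates, whose origin is the TCP and whose axes are the flange's). Camera axes: x right, y down, z forward; pixel columns grow to the right and rows downward; lengths in m; the calibration is good to about 2 mm. A picture is of the moment at which its call begins: read the wrist's pose just before it. calibration takes no time and is no camera call.
A pose or a line that the arm cannot do raises PlanningError and nothing moves.
- finish_job(): hands the job in; it is judged then, once.
Trained networks look in the newest picture that a camera, given by its name, has taken for a name from the list of things; names that differ only in an ending like _2 or _b are one class to them, and where a whole thing is asked for, a point or a joint stands for the part that bears it (a point fixed in the world has none). Each returns a list of dicts, best first, with "conf" (0 to 1); they miss things now and then, are a little off and sometimes report something else, mostly with a low value. They report only what shows in the picture. A call takes as long as a camera call.
- recognise(label, camera): "point" ([column, row] in pixels, amid what is visible of it).
- trace(label, camera): "region" (384x512 bool, what is visible of it) and "point" ([column, row] in pixels, amid what is visible of it).
The state is a dict: "t": time; "q": joint angles; "dq": joint speeds; "tau": joint torques, N m; "tool_pos": TCP position; "tcp_rot": TCP orientation; "contact_force": force on the tool from outside, world axes, zero at the start; "wrist_torque": the same for the moment, N m; "finger_gap": finger opening in m; "grip_force": force on a finger pad.
Only numpy, scipy, OpenCV 4.12 (cv2) and the standard library are available. Lean on these libraries where they do the work, as an engineer would, in place of code of your own. Each camera call takes 0.05 s, during which the arm holds its last target. There are 200 camera calls.

## Working session

There is one attempt and no reset: what is moved stays moved. The work goes in short steps, each a Python script; the robot and the scene stay as the last script left them, time stands still between calls to the robot, and variables do not carry over. Pictures are saved under pics/ and viewed, at most 10 in all, crops included, and the job is handed in when it is done.

```bash
mkdir -p pics; ls; cat > h.py <<'E'
from cell import *
import numpy as np, cv2
from scipy.spatial.transform import Rotation as Rn
def Q(R): 
    q=Rn.from_matrix(R).as_quat(); return [q[3],q[0],q[1],q[2]]
def RM(q): return Rn.from_quat([q[1],q[2],q[3],q[0]]).as_matrix()
def ext(name,st=None):
    c=calibration(name)
    if name!='wrist': return c,np.array(c['R']),np.array(c['t'])
    st=st or read_state(); T=np.array(c['tool_from_camera']); Rt=RM(st['tcp_rot'])
    Rwc=Rt@T[:3,:3]; p=Rt@T[:3,3]+np.array(st['tool_pos'])
    return c,Rwc.T,-Rwc.T@p
def slopes(c,uv):
    K=np.array(c['mtx']); d=(np.asarray(uv,float)-K[[0,1],[2,2]])/K[[0,1],[0,1]]
    u=d.copy()
    for _ in range(20): u=d/(1+c['k1']*(u**2).sum(-1,keepdims=True))
    return u
def cloud(E,depth,mask):
    c,R,t=E; m=mask&(depth>0); v,u=np.nonzero(m)
    s=slopes(c,np.c_[u,v]); z=depth[m][:,None]
    return (np.c_[s*z,z]-t)@R      # R^T (Xc - t)
def onplane(E,uv,h):
    c,R,t=E; o=-R.T@t; d=np.r_[slopes(c,uv),1]@R
    return o+d*(h-o[2])/d[2]
def proj(E,X):
    c,R,t=E; x=np.asarray(X)@R.T+t; s=x[...,:2]/x[...,2:]; s=s*(1+c['k1']*(s**2).sum(-1,keepdims=True))
    K=np.array(c['mtx']); return s*K[[0,1],[0,1]]+K[[0,1],[2,2]]
E
python3 - <<'E'
from h import *
st=read_state(); print(st['tool_pos'],st['tcp_rot'],st['t'])
ims={}
for n in ['top','side']:
    im,d=snapshot(n); cv2.imwrite(f'pics/{n}0.png',im); np.savez(f'{n}0.npz',d=d,im=im); E_=ext(n)
    print(n,'cam',-E_[1].T@E_[2], 'fwd',E_[1][2])
    for l in ['tin','pan','bin','lid','lid_handle','honey','fishcan','jam','beans','oil','vinegar']:
        try: r=trace(l,n)
        except Exception as e: print(l,e); continue
        for o in r[:2]:
            X=cloud(E_,d,o['region'])
            if len(X): print(l,round(o['conf'],2),np.round(o['point']),len(X),np.round(np.median(X,0),3),np.round(np.percentile(X,3,axis=0),3),np.round(np.percentile(X,97,axis=0),3))
            if o is r[0]: np.save(f'{n}_{l}.npy',o['region'])
E
```

```text
pics
[0.18562716 0.64834757 0.2215029 ] [-7.93249340e-05  1.38961717e-01  9.90297271e-01 -9.75135849e-04] 0.0
top cam [ 0.50756378 -0.01326969  1.08601171] fwd [ 0.06414914  0.01836852 -0.99777126]
tin 0.79 [128. 187.] 1204 [0.586 0.323 0.05 ] [0.538 0.275 0.005] [0.636 0.37  0.054]
tin 0.64 [392. 198.] 11621 [ 0.557 -0.298  0.119] [ 0.431 -0.432  0.062] [ 0.685 -0.166  0.123]
pan 0.69 [228. 243.] 5389 [0.454 0.072 0.048] [ 0.369 -0.012  0.035] [0.539 0.157 0.052]
pan 0.46 [277. 105.] 893 [ 0.768 -0.041  0.133] [ 0.751 -0.071  0.014] [ 0.798 -0.014  0.202]
bin 0.66 [390. 200.] 11902 [ 0.556 -0.298  0.119] [ 0.429 -0.434  0.027] [ 0.685 -0.166  0.123]
lid 0.71 [227. 243.] 5471 [0.454 0.072 0.048] [ 0.368 -0.013  0.033] [0.54  0.158 0.052]
lid 0.64 [392. 199.] 10948 [ 0.558 -0.303  0.119] [ 0.436 -0.435  0.115] [ 0.682 -0.175  0.123]
lid_handle 0.66 [394. 200.] 11010 [ 0.558 -0.304  0.119] [ 0.434 -0.437  0.115] [ 0.682 -0.175  0.123]
lid_handle 0.37 [277. 107.] 879 [ 0.768 -0.041  0.133] [ 0.751 -0.069  0.016] [ 0.795 -0.014  0.202]
honey 0.76 [143. 262.] 547 [0.402 0.27  0.054] [0.37
[... 1163 characters left out ...]
 1175 [0.399 0.29  0.055] [0.374 0.257 0.011] [0.425 0.308 0.058]
fishcan 0.93 [349. 206.] 649 [ 0.357 -0.09   0.044] [ 0.329 -0.129  0.01 ] [ 0.385 -0.074  0.049]
fishcan 0.65 [149. 195.] 1270 [0.798 0.064 0.11 ] [0.78  0.038 0.026] [0.826 0.079 0.191]
jam 0.81 [196. 217.] 1101 [0.696 0.05  0.062] [0.672 0.011 0.004] [0.729 0.065 0.088]
beans 0.72 [160. 241.] 1646 [0.721 0.164 0.083] [0.697 0.118 0.006] [0.76  0.182 0.103]
beans 0.62 [147. 196.] 1259 [0.798 0.064 0.111] [0.78  0.039 0.031] [0.824 0.079 0.191]
oil 0.95 [172. 174.] 1409 [ 0.773 -0.022  0.112] [ 0.752 -0.049  0.017] [ 0.801 -0.01   0.201]
vinegar 0.59 [147. 196.] 1171 [0.798 0.065 0.111] [0.78  0.044 0.036] [0.824 0.079 0.191]
```

```bash
python3 - <<'E'
from h import *
for n in ['top','side']:
    z=np.load(f'{n}0.npz'); d=z['d']; E_=ext(n)
    X=cloud(E_,d,np.load(f'{n}_tin.npy')); T=X[(X[:,2]>.04)&(X[:,2]<.06)]
    r=cv2.minAreaRect((T[:,:2]*1000).astype(np.float32)); print(n,'tin rect',r,'topz',np.median(T[:,2]),len(T))
    if n=='top':
        X=cloud(E_,d,np.load(f'{n}_pan.npy')); T=X[(X[:,2]>.043)&(X[:,2]<.055)]
        print('pan',cv2.minAreaRect((T[:,:2]*1000).astype(np.float32)),np.median(T[:,2]))
    A=cloud(E_,d,d>0); 
    # bin lid
    T=A[(abs(A[:,2]-.119)<.006)&(A[:,1]<-.1)&(A[:,0]<.75)&(A[:,1]>-.5)&(A[:,0]>.38)]
    print('lid',cv2.minAreaRect((T[:,:2]*1000).astype(np.float32)),np.median(T[:,2]))
    H=A[(A[:,2]>.14)&(A[:,2]<.175)&(A[:,1]<-.12)&(A[:,0]<.72)&(A[:,0]>.38)]
    print('handle',len(H),cv2.minAreaRect((H[:,:2]*1000).astype(np.float32)),np.percentile(H[:,2],[5,50,95]), np.round(H.min(0),3),np.round(H.max(0),3))
    if n=='top':
      P=A[(A[:,0]>.3)&(A[:,0]<.62)&(A[:,1]>-.06)&(A[:,1]<.2)&(abs(A[:,2]-.048)<.004)]
      print('pan2',cv2.minAreaRect((P[:,:2]*1000).astype(np.float32)))
a=cv2.imread('pics/top0.png');b=cv2.imread('pics/side0.png')
cv2.imwrite('pics/top1.png',cv2.resize(a,(800,600),interpolation=cv2.INTER_CUBIC))
cv2.imwrite('pics/side1.png',cv2.resize(b,(800,600),interpolation=cv2.INTER_CUBIC))
E
```

```text
top tin rect ((589.2677001953125, 327.2899169921875), (52.21953201293945, 120.13520812988281), 43.15208435058594) topz 0.05071797406272076 995
pan ((453.6785583496094, 73.66914367675781), (160.5125732421875, 162.35060119628906), 82.85063171386719) 0.04845521477894153
lid ((622.7225952148438, -349.25787353515625), (261.6816711425781, 375.75103759765625), 55.59066390991211) 0.11870504168031859
handle 257 ((493.0088806152344, -260.47607421875), (110.7870101928711, 11.551745414733887), 55.02204132080078) [0.15421502 0.15800523 0.1613157 ] [ 0.46  -0.306  0.151] [ 0.526 -0.214  0.164]
pan2 ((454.21978759765625, 73.49607849121094), (160.53143310546875, 160.5362091064453), 82.71956634521484)
side tin rect ((588.824951171875, 328.3241271972656), (51.02061080932617, 123.10597229003906), 43.11846160888672) topz 0.051286698905482306 1908
lid ((621.2164306640625, -349.12359619140625), (264.5145263671875, 376.74468994140625), 55.63332748413086) 0.12010087644188304
handle 170 ((491.2637939453125, -259.158203125), (109.70496368408203, 11.514309883117676), 55.01369094848633) [0.14543441 0.15857831 0.16158521] [ 0.458 -0.303  0.14 ] [ 0.525 -0.212  0.163]
```

View pics/top1.png

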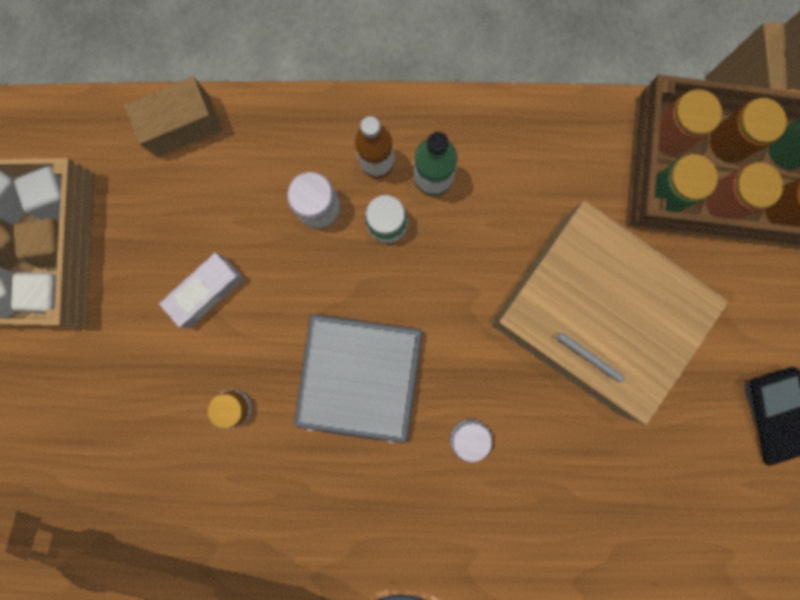

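View pics/side1.png

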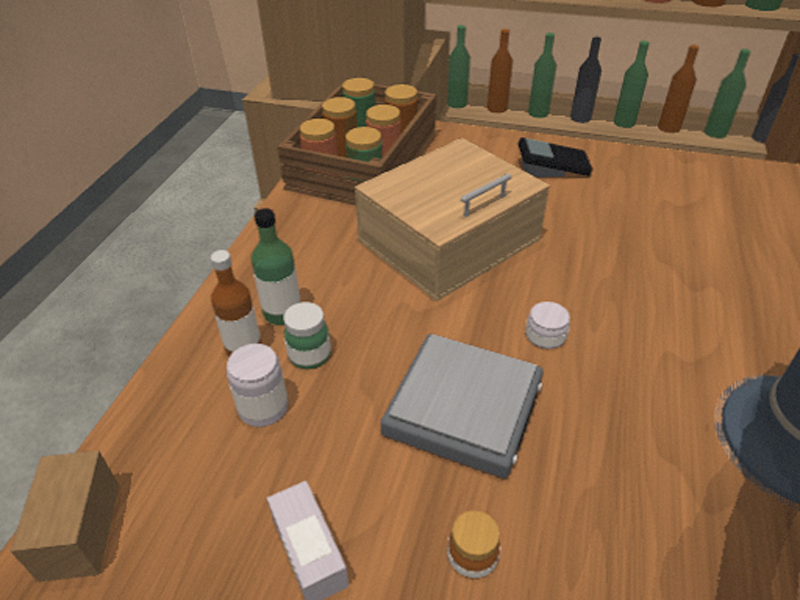

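The top view shows the tin at (200,290), the pan at (360,380) and the bin's lid at (610,315) with its bar at (590,358). In the side view the tin is at (308,540) and the bin at (450,215). Neither shows which end of the tin is open, so I'll check the ends up close.

```bash
cat >> h.py <<'E'
tinc=np.array([.589,.328,.0255]); ax=np.array([.684,-.7295,0])
pan=np.array([.454,.0735,.048])
E
python3 - <<'E'
from h import *
for n in ['top','side']:
    z=np.load(f'{n}0.npz'); E_=ext(n); m=np.load(f'{n}_tin.npy').astype(np.uint8)
    m=cv2.dilate(m,np.ones((3,3)))>0
    X=cloud(E_,z['d'],m); s=(X-tinc)@ax; w=(X-tinc)@np.array([.7295,.684,0])
    k=(abs(w)<.02)&(X[:,2]>.006)&(X[:,2]<.04); print(n,np.histogram(s[k],np.arange(-.08,.081,.01))[0])
    c=proj(E_,tinc).astype(int); 
    im=z['im'][max(0,c[1]-32):c[1]+32,max(0,c[0]-32):c[0]+32]; cv2.imwrite(f'/tmp/{n}.png',cv2.resize(im,(400,400),interpolation=cv2.INTER_CUBIC))
cv2.imwrite('pics/crop.png',np.hstack([cv2.imread('/tmp/top.png'),cv2.imread('/tmp/side.png')]))
T=np.array(calibration('wrist')['tool_from_camera']); print(T.round(3),calibration('wrist')['mtx'])
# ik survey: down-tilted grasps for both mouth hypotheses
up=np.array([0,0,1.])
def frame(z,y): 
    z=z/np.linalg.norm(z); y=y/np.linalg.norm(y); return np.c_[np.cross(y,z),y,z]
for sg in (1,-1):
    a=sg*ax
    for th in (0,20,30,45,60):
        t=np.radians(th); z=-np.cos(t)*up-np.sin(t)*a; g=tinc+a*.03+up*.003
        R0=frame(z,np.cross(up,a)); R0=[R0,R0@np.diag([-1,-1,1])]
        i0=[ik(g+.019*z,Q(R)) is not None for R in R0]
        ok=[]
        for az in range(-180,180,15):
            b=np.array([np.cos(np.radians(az)),np.sin(np.radians(az)),0]); zf=np.cos(t)*b-np.sin(t)*up; gf=pan+up*.09
            f=frame(zf,np.cross(up,b))
            o=[ik(gf+.019*zf,Q(f@D)) is not None for D in (np.eye(3),np.diag([-1,-1,1]))]
            if any(o): ok.append((az,''.join('01'[v] for v in o)))
        print(sg,th,i0,ok)
E
```

```text
top [0 0 0 0 0 0 0 0 0 0 0 0 0 3 2 0]
side [ 0 94 92  0  0  0  0  0  0  0  0  0  0  0  0  0]
[[ 0.001 -0.959 -0.282  0.077]
 [ 1.     0.001  0.     0.   ]
 [ 0.    -0.282  0.959 -0.161]
 [ 0.     0.     0.     1.   ]] [[301.49003297   0.         255.3973926 ]
 [  0.         301.49003297 185.42217987]
 [  0.           0.           1.        ]]
1 0 [True, True] [(-135, '11'), (-120, '11'), (-105, '11'), (-90, '11'), (-75, '11'), (-60, '11'), (-45, '11'), (75, '11'), (90, '11'), (105, '11'), (120, '11'), (135, '11'), (150, '11')]
1 20 [True, True] [(-180, '11'), (-165, '11'), (-150, '11'), (-135, '11'), (-120, '11'), (-105, '11'), (-90, '11'), (-75, '11'), (-60, '11'), (-45, '11'), (75, '11'), (90, '11'), (105, '11'), (120, '11'), (135, '11'), (150, '11'), (165, '11')]
1 30 [True, True] [(-180, '11'), (-165, '11'), (-150, '11'), (-135, '11'), (-120, '11'), (-105, '11'), (-90, '11'), (-75, '11'), (-60, '11'), (-45, '11'), (75, '11'), (90, '11'), (105, '11'), (120, '11'), (135, '11'), (150, '11'), (165, '11')]
1 45 [True, True] [(-180, '11'), (-165, '11'), (-150, '11'), (-135, '11'), (-12
[... 1001 characters left out ...]
 '11'), (-90, '11'), (-75, '11'), (-60, '11'), (-45, '11'), (75, '11'), (90, '11'), (105, '11'), (120, '11'), (135, '11'), (150, '11'), (165, '11')]
-1 45 [True, True] [(-180, '11'), (-165, '11'), (-150, '11'), (-135, '11'), (-120, '11'), (-105, '11'), (-90, '11'), (-75, '11'), (-60, '11'), (-45, '11'), (60, '11'), (75, '11'), (90, '11'), (105, '11'), (120, '11'), (135, '11'), (150, '11'), (165, '11')]
-1 60 [True, True] [(-180, '11'), (-165, '11'), (-150, '11'), (-135, '11'), (-120, '11'), (-105, '11'), (-90, '11'), (-75, '11'), (-60, '11'), (-45, '11'), (-30, '11'), (-15, '10'), (45, '11'), (60, '11'), (75, '11'), (90, '11'), (105, '11'), (120, '11'), (135, '11'), (150, '11'), (165, '11')]
```

View pics/crop.png

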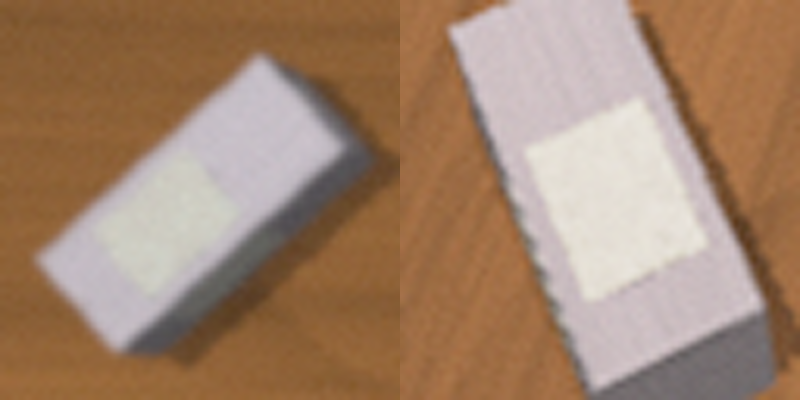

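The side crop shows a solid end face at the tin's lower end, and its depth is flat at s = -60 mm. That end is the closed bottom, so the mouth is at the +ax end. I'll grasp near the mouth at a 45° tilt.

```bash
cat >> h.py <<'E'
up=np.array([0,0,1.]); t=np.pi/4
def frame(z,y):
    z=z/np.linalg.norm(z); y=y/np.linalg.norm(y); return np.c_[np.cross(y,z),y,z]
def lie():
    z=-np.cos(t)*up-np.sin(t)*ax; return frame(z,np.cross(up,ax)),z
def stand(az):
    b=np.array([np.cos(np.radians(az)),np.sin(np.radians(az)),0]); z=np.cos(t)*b-np.sin(t)*up
    return frame(z,np.cross(up,b)),z
off=.025
E
python3 - <<'E'
from h import *
D=np.diag([-1,-1,1]); R,z=lie(); g=tinc+ax*off+up*.003
q0=np.array(read_state()['q'])
for k,d in enumerate((np.eye(3),D)):
    qg=ik(g+.019*z,Q(R@d)); print(k,np.round(qg,2)); 
    for az in list(range(-90,-30,15))+list(range(60,180,15)):
        Rf,zf=stand(az); q=ik(pan+up*(.06+off)+.019*zf,Q(Rf@d)); 
        if q is not None: print('  ',az,np.round(q,2),round(np.abs(np.array(q)-qg).max(),2))
# move above and look with wrist
for k,d in enumerate((np.eye(3),D)):
    print(ik(g+.019*z-.12*z,Q(R@d)))
E
```

```text
0 [-0.18  0.92 -0.14  1.45 -0.61  1.25  0.81]
   -90 [-1.08  0.57  0.59  2.06  0.42  1.06 -0.8 ] 1.61
   -75 [-1.11  0.49  0.53  2.17  0.63  0.94 -0.81] 1.62
   -60 [-1.12  0.42  0.48  2.28  0.86  0.82 -0.84] 1.66
   -45 [-1.12  0.35  0.46  2.4   1.14  0.71 -0.9 ] 1.74
   60 [ 1.07  0.53 -1.07  2.36 -0.98  0.31 -2.61] 3.42
   75 [ 0.72  0.44 -0.61  2.26 -0.96  0.67 -2.42] 3.23
   90 [ 0.09  0.43  0.14  2.18 -1.    1.06 -2.17] 2.98
   105 [-0.37  0.59  0.72  2.09 -1.    1.4  -1.91] 2.73
   120 [-0.63  0.86  1.11  1.99 -1.01  1.74 -1.61] 2.42
   135 [-0.66  0.9   1.11  1.9  -0.9   1.79 -1.47] 2.28
   150 [-0.71  0.94  1.11  1.83 -0.78  1.81 -1.32] 2.13
   165 [-0.58  0.76  0.73  1.77 -0.52  1.64 -1.43] 2.24
1 [-0.46  0.95  0.33  1.47 -0.92  1.42 -2.11]
   -90 [-0.5   0.51 -0.17  2.02  0.7   1.28  2.02] 4.14
   -75 [-0.52  0.45 -0.21  2.13  0.86  1.18  2.08] 4.19
   -60 [-0.54  0.39 -0.23  2.25  1.03  1.06  2.12] 4.24
   -45 [-0.54  0.33 -0.23  2.37  1.23  0.93  2.15] 4.26
   60 [ 1.12  0.58 -1.14  2.36 -0.82  0.27  0.38] 2.5
   75 [ 0.75  0.45 -0.65  2.26 -0.94  0.66  0.7 ] 2.81
   90 [ 0.09  0.43  0.14  2.18 -1.    1.06  0.97] 3.09
   105 [-0.21  0.53  0.49  2.08 -0.94  1.3   1.14] 3.26
   120 [-0.24  0.58  0.48  1.97 -0.8   1.4   1.23] 3.34
   135 [-0.23  0.61  0.38  1.88 -0.64  1.46  1.29] 3.4
   150 [-0.21  0.63  0.27  1.8  -0.47  1.5   1.35] 3.46
   165 [-0.22  0.65  0.17  1.74 -0.31  1.53  1.42] 3.53
[-0.18200104  0.88394794  0.02291429  1.29531034 -0.64785204  1.49341977
  0.82270178]
[-0.45177578  0.9417842   0.52550664  1.31780039 -0.94926881  1.67010465
 -2.12020946]
```

```bash
python3 - <<'E'
from h import *
R,z=lie(); g=tinc+ax*off+up*.003
gripper_to(.087)
move_pose(g+.019*z-.15*z+up*.05,Q(R)); 
st=read_state(); im,d=snapshot('wrist'); E_=ext('wrist',st); print(st['t'])
r=trace('tin','wrist')
for o in r[:2]:
    X=cloud(E_,d,o['region']); T=X[abs(X[:,2]-.05)<.006]; print(o['conf'],np.round(o['point']),len(X),len(T),np.median(X,0),np.percentile(X,[2,98],axis=0).round(3))
    if len(T)>50:
        print(cv2.minAreaRect((T[:,:2]*1000).astype(np.float32)),np.median(T[:,2]))
    s=(X-tinc)@ax; w=(X-tinc)@np.array([.7295,.684,0]); k=(abs(w)<.018)&(X[:,2]<.04)
    print(np.histogram(s[k],np.arange(-.08,.081,.01))[0], 'low', np.percentile(w,[1,99]))
cv2.imwrite('pics/w1.png',im)
E
```

```text
3.725
0.56 [254. 187.] 4798 4142 [0.60101599 0.31538088 0.04908512] [[0.543 0.273 0.001]
 [0.643 0.375 0.051]]
((589.4425659179688, 327.79888916015625), (50.063140869140625, 120.99308776855469), 43.16423034667969) 0.049224097930489985
[  0   0   0   0   0   0   0   0   0   0   0   0 176 242  27   0] low [-0.02423547  0.02460486]
```

View pics/w1.png

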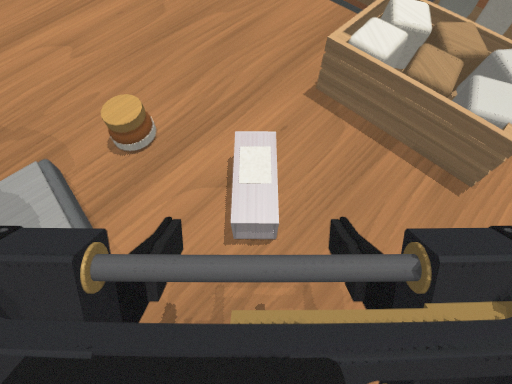

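The wrist view shows the tin at (255,185). Depth readings fall inside its near end (s 40–60 mm), so that is the mouth, as expected. The pose matches to within 1 mm. Next I'll grasp, lift and carry it.

```bash
python3 - <<'E'
from h import *
R,z=lie(); g=tinc+ax*off+up*.003
move_pose(g+.019*z-.10*z,Q(R)); movel(g+.019*z,v=.12)
print(read_state()['contact_force'])
gripper_to(.04,f_grip=30); s=read_state(); print('gap',s['finger_gap'],s['grip_force'],s['contact_force'])
p=np.array(s['tool_pos']); movel(p+up*.16,v=.15)
s=read_state(); print('gap',s['finger_gap'],s['grip_force'],s['contact_force'],s['t'])
Rf,zf=stand(-75); pf=pan+up*(.06+off)+.019*zf
# check path clearance of joint-space move: print ik
print(np.round(s['q'],2),np.round(ik(pf+up*.1,Q(Rf)),2))
move_pose(pf+up*.1,Q(Rf)); s=read_state(); print(s['t'],s['finger_gap'],s['contact_force'])
im,d=snapshot('side'); cv2.imwrite('pics/s2.png',im); r=trace('tin','side'); E_=ext('side')
for o in r[:2]:
    X=cloud(E_,d,o['region']); print(o['conf'],o['point'],len(X),np.percentile(X,[2,50,98],axis=0).round(3))
im,d=snapshot('top');np.savez('top2.npz',im=im,d=d); r=trace('tin','top'); E_=ext('top')
for o in r[:2]:
    X=cloud(E_,d,o['region']); print(o['conf'],o['point'],len(X),np.percentile(X,[2,50,98],axis=0).round(3))
E
```

```text
[-0.67674695 -0.09889771  0.19785278]
gap 0.049743677316914335 29.988812917436007 [-0.21725799 -0.47433141  0.38318443]
gap 0.04989626818533996 29.98908996596583 [-1.30968706 -0.96280146 -1.63325688] 7.2
[-0.32  0.74  0.09  1.41 -0.72  1.5   0.76] [-0.84  0.28  0.18  2.08  0.71  1.24 -0.79]
8.5917 0.050041220843258544 [-0.08565613 -0.29968682 -1.66423504]
0.9 [300.4, 216.9] 593 [[0.424 0.063 0.15 ]
 [0.45  0.094 0.179]
 [0.474 0.1   0.208]]
0.25 [354.6, 216.9] 152 [[ 0.326 -0.098  0.005]
 [ 0.342 -0.079  0.02 ]
 [ 0.367 -0.073  0.039]]
0.98 [220.5, 246.8] 805 [[0.428 0.041 0.149]
 [0.452 0.075 0.19 ]
 [0.482 0.097 0.27 ]]
0.55 [393.2, 201.5] 10941 [[ 0.427 -0.443  0.115]
 [ 0.558 -0.304  0.119]
 [ 0.69  -0.168  0.156]]
```

View pics/s2.png

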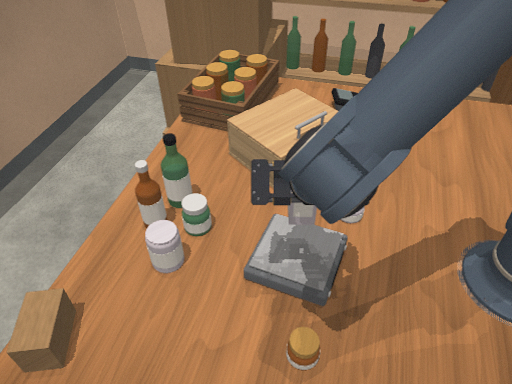

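The side view shows the tin at (300,215), upright above the pan, held from the +y side. I'll lower it with a contact check and release.

```bash
python3 - <<'E'
from h import *
Rf,zf=stand(-75); pf=pan+up*(.06+off)+.019*zf
f0=read_state()['contact_force'][2]
movel(pf+up*.006,v=.12)
for h in np.arange(.004,-.0035,-.001):
    movel(pf+up*h,v=.03); f=read_state()['contact_force']
    if f[2]-f0>3: break
print('h',h,f,read_state()['t'])
gripper_to(.085); s=read_state(); print(s['contact_force'],s['finger_gap'])
movel(np.array(s['tool_pos'])-.12*zf,v=.12)
st=read_state(); print(st['t'])
for n in ['wrist','side']:
    im,d=snapshot(n); E_=ext(n,st); cv2.imwrite(f'pics/{n}3.png',im); r=trace('tin',n)
    for o in r[:2]:
        X=cloud(E_,d,o['region']); print(n,o['conf'],o['point'],len(X),np.percentile(X,[2,50,98],axis=0).round(3))
        T=X[abs(X[:,2]-.168)<.005]
        if len(T)>10: print(cv2.minAreaRect((T[:,:2]*1000).astype(np.float32)))
a=cv2.imread('pics/wrist3.png');b=cv2.imread('pics/side3.png')
cv2.imwrite('pics/ws3.png',np.hstack([a[:,56:456],b[:,112:512]]))
E
```

```text
h -0.001 [-2.44228127  1.60509725  5.62972627] 11.225
[-0.2254474   0.42022266  0.13191819] 0.0847837409866683
13.25
wrist 0.91 [256.3, 169.9] 7697 [[0.426 0.045 0.051]
 [0.451 0.094 0.128]
 [0.479 0.101 0.167]]
((455.3537902832031, 71.633056640625), (50.16633987426758, 51.18355941772461), 15.09936237335205)
side 0.73 [290.3, 202.1] 141 [[0.429 0.005 0.049]
 [0.471 0.052 0.162]
 [0.494 0.353 0.436]]
((473.1219482421875, 69.60613250732422), (58.58345031738281, 24.988292694091797), 74.18626403808594)
```

View pics/ws3.png

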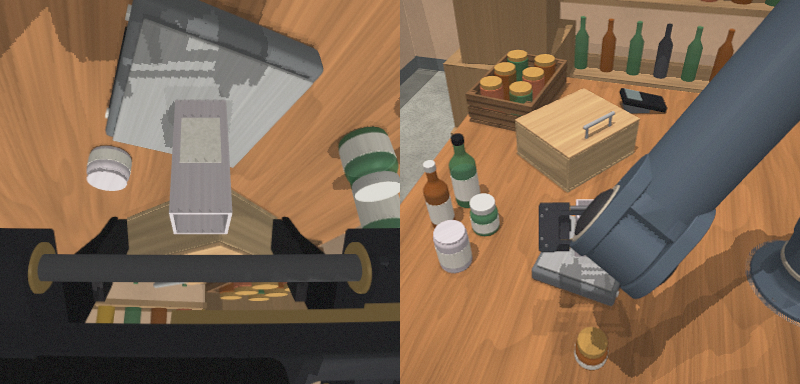

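The wrist view shows the open mouth rim at (200,222), with the tin upright and centred to about 2 mm. The side view shows the lid still shut. Next is the lid.

```bash
cat >> h.py <<'E'
bx=np.array([.819,-.5735,0]); bx/=np.linalg.norm(bx); hz=.1105
def grip(h0,phi,tilt,flip,deep=.012):
    """TCP pose for the bar at lid angle phi; tool leaned by tilt with the lid"""
    hinge=np.array([h0[0],h0[1],0])+.19*bx; hinge[2]=h0[2]-.043
    c,s=np.cos(phi),np.sin(phi)
    bar=hinge+bx*(-.19*c+.043*s)+up*(.19*s+.043*c)
    z=-(np.cos(tilt)*up+np.sin(tilt)*bx); y=bx*np.cos(tilt)-up*np.sin(tilt)
    R=frame(z,flip*y); return bar+deep*z,R,z
E
python3 - <<'E'
from h import *
h0=np.array([.492,-.26,.1535])
s=read_state(); p=np.array(s['tool_pos']); print(p)
movel([p[0],p[1]+.03,.36],v=.25)
best=None
for fl in (1,-1):
    for tl in (0,20,40):
        q=[ik(*(lambda a:(a[0],Q(a[1])))(grip(h0,f,np.radians(tl)*f/1.047,fl))) for f in (0,.5,1.047)]
        print(fl,tl,[None if v is None else np.round(v,2) for v in q])
P,R,z=grip(h0,0,0,1)
qa=ik(P+up*.15,Q(R)); P,R2,z=grip(h0,0,0,-1); qb=ik(P+up*.15,Q(R2)); q=np.array(s['q'])
fl=1 if np.abs(qa-q).max()<np.abs(qb-q).max() else -1; print('flip',fl,qa,qb)
P,R,z=grip(h0,0,0,fl); move_pose(P+up*.15,Q(R))
st=read_state(); im,d=snapshot('wrist'); E_=ext('wrist',st); print(st['t']); cv2.imwrite('pics/w4.png',im)
A=cloud(E_,d,d>0); H=A[(A[:,2]>.145)&(A[:,2]<.17)&(np.linalg.norm(A[:,:2]-h0[:2],axis=1)<.08)]
print(len(H),cv2.minAreaRect((H[:,:2]*1000).astype(np.float32)),np.percentile(H[:,2],[2,50,98]))
L=A[(abs(A[:,2]-.119)<.01)&(np.linalg.norm(A[:,:2]-h0[:2],axis=1)<.1)]; print('lid z',np.median(L[:,2]))
E
```

```text
[0.43541443 0.1418792  0.20311302]
1 0 [array([-0.14,  0.43,  0.72,  1.93, -0.36,  0.9 ,  0.15]), array([-0.23,  0.45,  0.91,  1.75, -0.39,  1.13,  0.19]), array([-0.12,  0.58,  0.93,  1.46, -0.47,  1.34,  0.22])]
1 20 [array([-0.14,  0.43,  0.72,  1.93, -0.36,  0.9 ,  0.15]), array([-0.18,  0.57,  0.94,  1.64, -0.44,  1.35,  0.25]), array([-0.01,  0.82,  1.01,  1.18, -0.57,  1.81,  0.29])]
1 40 [array([-0.14,  0.43,  0.72,  1.93, -0.36,  0.9 ,  0.15]), array([-0.12,  0.67,  0.94,  1.52, -0.47,  1.56,  0.28]), None]
-1 0 [array([ 1.24,  0.66, -1.18,  1.86,  0.69,  1.1 ,  2.33]), array([ 1.22,  0.61, -1.17,  1.67,  0.59,  1.26,  2.45]), array([ 1.11,  0.72, -1.18,  1.38,  0.66,  1.47,  2.5 ])]
-1 20 [array([ 1.24,  0.66, -1.18,  1.86,  0.69,  1.1 ,  2.33]), array([ 1.16,  0.71, -1.18,  1.55,  0.56,  1.46,  2.46]), array([ 0.98,  0.9 , -1.18,  1.09,  0.61,  1.88,  2.51])]
-1 40 [array([ 1.24,  0.66, -1.18,  1.86,  0.69,  1.1 ,  2.33]), array([ 1.11,  0.81, -1.18,  1.44,  0.53,  1.64,  2.45]), None]
flip 1 [-0.41554936  0.33749073  1.07548354  1.76921236 -0.31499993  1.22356787
  0.13481488] [ 1.27424548  0.44531767 -1.17007772  1.68387496  0.42440059  1.29866498
  2.55217729]
15.8917
1073 ((493.95355224609375, -259.3807067871094), (109.97500610351562, 10.152056694030762), 55.63669967651367) [0.15380582 0.15727687 0.15916216]
lid z 0.117596345118535
```

View pics/w4.png

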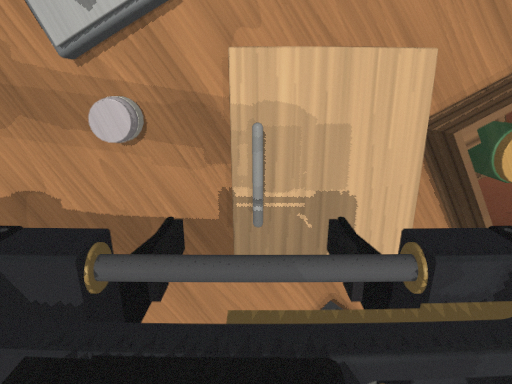

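The wrist view shows the bar running from (258,125) to (258,225), aligned with the tool. Its centre is (0.4935, -0.2597) from three views. I'll grip it and swing the lid.

```bash
python3 - <<'E'
from h import *
h0=np.array([.493,-.2598,.1535]); fl=1
P,R,z=grip(h0,0,0,fl); movel(P+up*.02,Q(R),v=.2); movel(P,v=.08)
gripper_to(.0,f_grip=25); s=read_state(); print('gap',s['finger_gap'],s['grip_force'],s['contact_force'],s['t'])
for f in np.radians(np.arange(7.5,61,7.5)):
    P,R,z=grip(h0,f,np.radians(15)*f/1.047,fl); movel(P,Q(R),v=.08)
    s=read_state(); print(round(np.degrees(f)),np.round(s['contact_force'],1),round(s['finger_gap'],4),s['t'])
    if np.linalg.norm(s['contact_force'])>40 or s['finger_gap']<.008: break
dwell(.3)
bin_y=np.array([-bx[1],bx[0],0]); hinge=np.array([*h0[:2],h0[2]-.043])+.19*bx
for n in ['top','side']:
    im,d=snapshot(n); cv2.imwrite(f'pics/{n}5.png',im); E_=ext(n)
    for o in trace('lid',n)[:2]:
        X=cloud(E_,d,o['region'])-hinge; u=-X@bx; 
        print(n,o['conf'],np.round(o['point']),len(X))
        np.save(f'{n}_lid5.npy',np.c_[u,X@bin_y,X[:,2]])
        k=(X[:,2]>.03)&(abs(X@bin_y)<.13); uu,zz=u[k],X[k][:,2]
        if k.sum()>50:
            pc=np.c_[uu,zz]; 
            line=cv2.fitLine(pc.astype(np.float32),cv2.DIST_HUBER,0,.001,.001).ravel(); print('angle',np.degrees(np.arctan2(line[1],line[0])),line, k.sum())
a=cv2.imread('pics/top5.png');b=cv2.imread('pics/side5.png')
cv2.imwrite('pics/ts5.png',np.hstack([a[:,112:],b[:,112:]]))
E
```

```text
gap 0.010243509202994184 24.999705255031586 [ 1.26557976 -1.79357061 -2.77120207] 18.3333
7 [ 3.7 -2.4 -3.5] 0.0099 18.8
15 [ 3.4 -2.4 -4.8] 0.0098 19.2667
22 [ 2.1 -0.7 -4.4] 0.01 19.7333
30 [-0.7  2.5 -1.5] 0.01 20.2
38 [-3.   5.4  2.8] 0.0102 20.6667
45 [-3.2  6.7  5.6] 0.0102 21.1333
53 [-2.1  6.8  7.9] 0.01 21.6
60 [-1.2  4.9  7.7] 0.0098 22.0667
top 0.62 [399. 158.] 1968
angle 59.85257 [0.5022267  0.86473596 0.0733843  0.14109041] 1773
side 0.97 [274.  79.] 3183
angle 59.45754 [0.50817674 0.86125284 0.07247214 0.12438475] 2779
```

View pics/ts5.png

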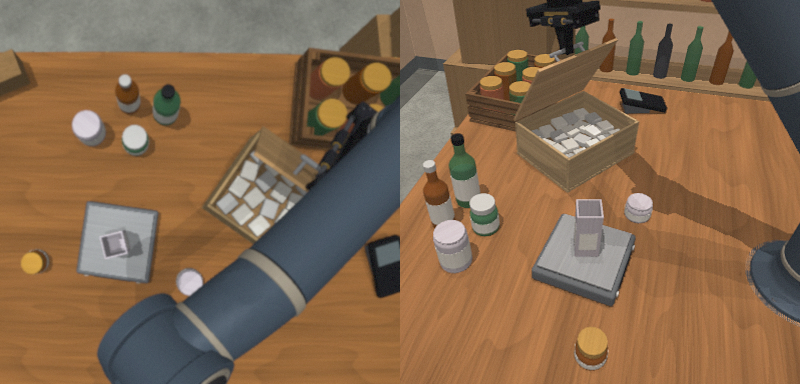

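The lid measures 59.5° to 59.9° from the two views. In the side picture the tin stands mouth-up on the pan at (590,225), the bin is open and held at (570,60), and the other goods have not moved.

```bash
python3 -c "
from cell import *
s=read_state(); print(s['t'],s['finger_gap'],s['contact_force']); print(finish_job())"
```

```text
22.5667 0.010163428655218566 [-2.23439189  4.70267432  7.19853672]
the job is handed in; nothing more can be done
None
```

The job is handed in at about 23 s: the tin stands mouth-up on the pan, about 2 mm off centre, and the arm is holding the lid open at about 60° (59.5–59.9° measured).

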